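# Ease the specimen vice by one ratchet notch

### The arm

A 7-joint arm with a two-finger parallel gripper is mounted at the origin on a cart in front of the work surface, level with it; the furniture and walls round the work are solid. World frame = base frame: x ahead of the robot, y to its left, z up, the work surface at z = 0. Lengths are in mm, angles in degrees, forces in N, time in s.
With the tool pointing down it reaches from about 350 to 900 mm from the base axis. Payload 7.2 kg.
Tool frame: the origin (TCP) lies midway between the tips of the shut fingers; the grasp point (between the pads) lies 19 mm behind it; z points along the fingers, y is the line along which they close (so a half turn about z gives the same grasp; the last joint's range is limited). The gripper opens to 85 mm and grips with 20 to 120 N. Pads are 22 mm wide; open, the fingers measure 114 mm over their backs; the gripper's body (76 mm by 85 mm) begins 54 mm behind the grasp point. The pads swing forward as they close: fully open they stand 13 mm farther back than shut.
Start: joints at [-70.772, 23.554, -0.728, 91.456, 0.321, 64.991, -4.71], TCP at [245.582, 574.733, 231.297] pointing down, gripper open.
Joint ranges: [-169.25, 169.25], [-16.82, 113.86], [-84.01, 82.57], [7.8, 145.47], [-59.2, 239.2], [7.22, 106.19], [-163.78, 163.78]. Speed limits (degrees/s): [136.94, 136.94, 172.46, 172.46, 180, 180, 180].

### API

Orientations are given as a 3x3 rotation matrix whose columns are the frame's x, y, z axes.
In Python, from bench import get_obs, read_camera, calibration, hand_in, search_frame, silhouettes gives the robot as it stands. The module is installed in compiled form; this text tells all that it offers.
- The arm moves only by the tool send_rows, never from a script. Its argument "series" is a list of rows, each an object with "rot": the turn, a rotation vector about the world's x, y, z as a fraction of full scale, a list of three; "translation": the shift along the world's x, y, z as a fraction of full scale, a list of three; "gripper": the closure, from -1 (fully open) to 1 (shut), so that 0 is half open. A call has 1 to 12 rows; each row shifts and turns the commanded pose from where the row before left it; what a row does not reach is not made up. Full scale, the value 1, is 50 mm for a shift and 0.08 rad for a turn. A row lasts 1/10 s, in which the tool goes at most 50 mm and 8.59 degrees, less where a joint would pass 70% of its speed; a pose out of reach is approached as far as the arm can. A call with a number of a shift or a turn outside -1 to 1 is refused whole. A call with a gripper value outside its range is refused whole. The fingers move at their own pace and stop on an object; the grip force is fixed at half the most. Time passes only in rows, so rows that do not move let the fingers close. It gives the time, the measured TCP pose, the force, the opening and the grip force at its end, in the units of the state.
- get_obs(): the state, without advancing time (a new reading comes with each control period).
- read_camera(name): name is "side" or "top"; returns the picture (480x640x3 uint8, red, green, blue); there is no depth.
- calibration(name): a dict with "K" (3x3 intrinsics, pixels), "origin" and "rotation" of the camera in the world. Camera axes: x right, y down, z forward; pixel columns grow to the right and rows downward; lengths in mm; the calibration is good to about 2 mm. A picture is of the moment at which its call begins. calibration takes no time and is no camera call.
- hand_in(): hands the job in; it is judged then, once.
Trained networks look in the newest picture that a camera, given by its name, has taken for a name from the list of things; names that differ only in an ending like _2 or _b are one class to them, and where a whole thing is asked for, a point or a joint stands for the part that bears it (a point fixed in the world has none). Each returns a list of dicts, best first, with "p" (0 to 1); they miss things now and then, are a little off and sometimes report something else, mostly with a low value. They report only what shows in the picture. A call takes as long as a camera call.
- search_frame(name, camera): "extent" ([centre column, centre row, width, height] as shares, 0 to 1, of the picture: columns of its width, rows of its height, round what is visible of it).
- silhouettes(name, camera): "region" (480x640 bool, what is visible of it) and "extent" ([centre column, centre row, width, height] as shares, 0 to 1, of the picture: columns of its width, rows of its height, round what is visible of it).
The state is a dict: "time": time; "q": joint angles; "joint_vel": joint speeds; "joint_efforts": joint torques, N m; "eef_pos": TCP position; "ee_rot": TCP orientation; "contact_force": force on the tool from outside, world axes, zero at the start; "moment": the same for the moment, N m; "gripper_width": finger opening in mm; "grasp_force": force on a finger pad.
Only numpy, scipy, OpenCV 4.12 (cv2) and the standard library are available. Lean on these libraries where they do the work, as an engineer would, in place of code of your own. Each camera call takes 0.05 s, during which the arm holds its last target. There are 200 camera calls.

### The job

The small green ratchet vice holds the tan mounted specimen too snugly to be taken out, so ease it by one notch. Push the red ball sideways so that the brass pawl lifts off the toothed wheel and flips over onto its rest, then push the spoked wheel back by one notch only (its top towards the pawl's side), and at last tip the pawl back so that it drops fully down into that notch and locks the wheel again. Fingertip pushes are all it needs: nothing is to be picked up, and the tan mount and the other loose things stay where they are.

Things in the scene. Friction and masses are not known exactly. Their poses are not given: they have to be found in the camera images.
- vice: Fixed green and steel bench vice. Origin: centre of the base's underside, on the worktop. Axes: -x front (robot side, where wheel and pawl are), +y left seen from the robot, z up. Base 60 x 190 mm, bed top z = 88 mm, jaws to z = 117 mm. The left jaw is geared to the wheel, 7.3 mm a notch. A dark plate at x = -60 to -53, y = 42 to 68 mm, up to z = 131 mm, carries the pawl.
- wheel_centre (a point): Point on the shaft axis (along the vice's x) in the plane of the four spokes, at (-74, 0, 75) mm of the vice, same axes. Spokes 8 mm thick, 90 degrees apart. The steel ratchet wheel, 12 mm thick, 12 saw teeth, tip radius 36, root radius 28 mm, is on the same shaft in the plane x = -46 mm.
- spoke_knob (a point): Centre of the black ball knob (radius 8.5 mm) of the upper spoke, 60 mm from the shaft axis; turns with the wheel. At wheel value 0 this spoke leans 30 degrees to the right (-y of the vice) of upright; one notch back brings it upright.
- feed_wheel (a joint): Wheel angle, rad. One notch = 0.5236 (30 degrees). Starts at 0.04 to 0.14; the pawl stops it from going back below 0. Backward is negative: the top moves to the left (+y of the vice), towards the pawl, and the jaw opens. The next notch back stops it at -0.5236. It stays where it is left; about 2 N at the knob turn it. Forward end stop +0.16.
- pawl_pivot (a point): Pivot of the pawl (axis along the vice's x), at (-46, 55, 118) mm of the vice, same axes: left of and above the toothed wheel. The L-shaped brass pawl has a nose arm, 10 mm thick (x), 8 to 15 mm high, 55 mm long, pointing right and slightly down onto the wheel's top at value 0, and an upright tab, 8 mm thick, with a red ball.
- pawl_ball (a point): Centre of the red ball (radius 8.5 mm) on the pawl's thumb tab, 40 mm from the pivot and straight above it when the pawl is in a notch; turns with the pawl.
- pawl (a joint): Pawl angle, rad. 0: nose at the bottom of a notch; over 0.16 it is clear of the teeth. Positive lifts the nose, the ball going left (+y of the vice) and down. About 0.08 kg, swings freely: past about 0.9 it falls over to its rest at 2.0 (nose arm up, leaning 15 degrees left; ball left, a little below the pivot); pushed back right to below about 0.8 it falls onto the wheel.
- mount_tan: Tan round mounted specimen, 30 mm diameter, 18 mm high, loose on the vice's bed between the jaws. Origin: centre of its underside.
- mount_green: Green round mounted specimen, 38 mm diameter, 22 mm high, loose on the worktop left of the vice. Origin: centre of its underside.
- mount_black: Black round mounted specimen, 40 mm diameter, 21 mm high, loose on the worktop left of the vice. Origin: centre of its underside.
- petri_dish: Clear dish, 84 mm diameter, 14 mm high, loose on the worktop behind the vice. Origin: centre of its underside.

How it is judged:
By the outcome, as a careful person would: the job done as asked, in the order asked, and still so for the second after the job is handed in, with the robot touching nothing.
It also fails if it takes over 51 s, if anything falls off the work surface, if the arm or the gripper's body presses on something with over 40 N, if the wrist force passes 120 N, or if a joint passes its speed limit or range.

## Working session

There is one attempt and no reset: what is moved stays moved. The work goes in short steps, Python scripts to look and compute and a tool call to move; the robot and the scene stay as the last step left them, time stands still between calls to the robot, and variables do not carry over. Pictures are saved under pics/ and viewed, at most 10 in all, crops included, and the job is handed in when it is done.

Besides the shell and the picture viewer there is one more tool, called as name(argument=value, ...) on one line, values as JSON. send_rows: Moves the arm, as the interface text tells. Its arguments: {"type":"object","properties":{"series":{"type":"array"}},"required":["series"]}

```bash
mkdir -p pics
cat > h.py <<'E'
import numpy as np, cv2
from bench import *
def proj(P,cam):
    c=calibration(cam);R=np.array(c["rotation"]);p=R.T@(np.array(P,float)-np.array(c["origin"]));q=np.array(c["K"])@p
    return q[:2]/q[2]
def ray(u,v,cam):
    c=calibration(cam);d=np.array(c["rotation"])@np.linalg.inv(np.array(c["K"]))@np.array([u,v,1.]);return np.array(c["origin"],float),d/np.linalg.norm(d)
def plane(u,v,cam,z):
    o,d=ray(u,v,cam);return o+d*(z-o[2])/d[2]
def tri(a,b):
    (o1,d1),(o2,d2)=ray(*a,'top'),ray(*b,'side')
    s=np.linalg.lstsq(np.c_[d1,-d2],o2-o1,rcond=None)[0]
    p,q=o1+s[0]*d1,o2+s[1]*d2
    return (p+q)/2,np.linalg.norm(p-q)
def find(n,cam):
    r=search_frame(n,cam)
    return [(round(x["p"],2),np.round(np.array(x["extent"])*[640,480,640,480],1).tolist()) for x in r[:2]]
E
python3 - <<'E'
from h import *
np.set_printoptions(suppress=True,precision=2)
for c in("top","side"):
    im=read_camera(c);cv2.imwrite(f"pics/{c}0.png",im[:,:,::-1])
    k=calibration(c);print(c,np.array(k["K"]).tolist(),k["origin"],np.array(k["rotation"]).round(3).tolist())
    for n in("vice","spoke_knob","pawl_ball","mount_tan","pawl","feed_wheel"):print(n,find(n,c))
o=get_obs();print(o["time"],o["eef_pos"],np.array(o["ee_rot"]).round(3).tolist(),o["gripper_width"])
E
```

```text
top [[613.2594129500803, 0.0, 318.842339409372], [0.0, 613.2594129500803, 240.3030544142983], [0.0, 0.0, 1.0]] [ 369.61  -53.34 1092.45] [[0.009, -0.991, 0.137], [-1.0, -0.008, 0.008], [-0.007, -0.137, -0.991]]
vice [(0.85, [457.3, 267.6, 117.1, 88.4])]
spoke_knob [(0.78, [456.4, 291.3, 65.9, 38.5])]
pawl_ball [(0.69, [445.0, 269.2, 40.0, 18.6])]
mount_tan [(0.6, [470.5, 251.0, 17.5, 21.7])]
pawl [(0.67, [442.4, 270.1, 38.7, 25.0])]
feed_wheel [(0.75, [455.7, 288.0, 66.0, 35.6])]
side [[435.7292478483727, 0.0, 323.15293523962856], [0.0, 435.7292478483727, 237.1344581782681], [0.0, 0.0, 1.0]] [ 209.37 -647.44  633.96] [[0.893, -0.279, 0.354], [-0.451, -0.531, 0.718], [-0.013, -0.8, -0.6]]
vice [(0.73, [375.7, 358.5, 89.7, 148.8])]
spoke_knob [(0.9, [350.0, 357.5, 36.0, 86.1])]
pawl_ball [(0.9, [354.2, 311.9, 16.7, 50.3])]
mount_tan [(0.53, [387.1, 336.6, 17.4, 16.6])]
pawl [(0.94, [355.1, 314.0, 21.6, 53.5])]
feed_wheel [(0.83, [351.9, 359.4, 39.7, 88.6])]
0.7 [245.6  574.75 231.32] [[-0.92, 0.393, 0.0], [0.393, 0.92, 0.0], [-0.0, 0.0, -1.0]] 85.5405257357107
```

View pics/top0.png

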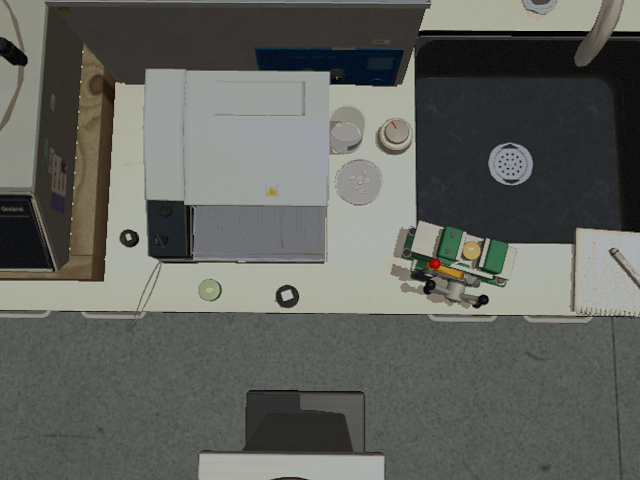

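View pics/side0.png

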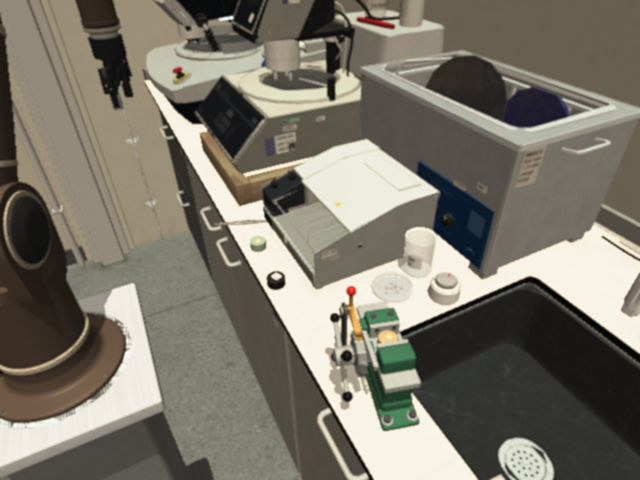

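The top view shows the vice at about (457,267), yawed about 15° clockwise, with the red ball near (435,264). In the side view the ball is near (351,291) and the knobs near (335,317), (347,396). I'll zoom in on both for a precise fit.

Run:
```python
from h import *
t=cv2.imread("pics/top0.png");s=cv2.imread("pics/side0.png")
for n,im in(("top",t),("side",s)):
    h=cv2.cvtColor(im,cv2.COLOR_BGR2HSV);m=((h[...,0]<6)|(h[...,0]>174))&(h[...,1]>180)&(h[...,2]>110)
    k,l,st,ce=cv2.connectedComponentsWithStats(m.astype(np.uint8))
    print(n,[(st[i].tolist(),ce[i].round(1).tolist()) for i in range(1,k) if st[i,4]>15])
a=cv2.resize(t[210:320,390:530],None,fx=2.8,fy=4.0*0.7,interpolation=3)
b=cv2.resize(s[280:430,310:430],None,fx=3.2,fy=3.2,interpolation=3)
H=max(a.shape[0],b.shape[0]);f=lambda x:cv2.copyMakeBorder(x,0,H-x.shape[0],0,0,0)
o=np.hstack([f(a),f(b)]);print(o.shape,a.shape);cv2.imwrite("pics/z0.png",o)
```

```text
top [([430, 259, 10, 10, 74], [434.9, 263.0])]
side [([359, 18, 34, 8, 78], [375.1, 21.3]), ([174, 68, 6, 4, 17], [176.8, 69.8]), ([347, 287, 8, 9, 50], [350.7, 290.7])]
(480, 776, 3) (308, 392, 3)
```

View pics/z0.png

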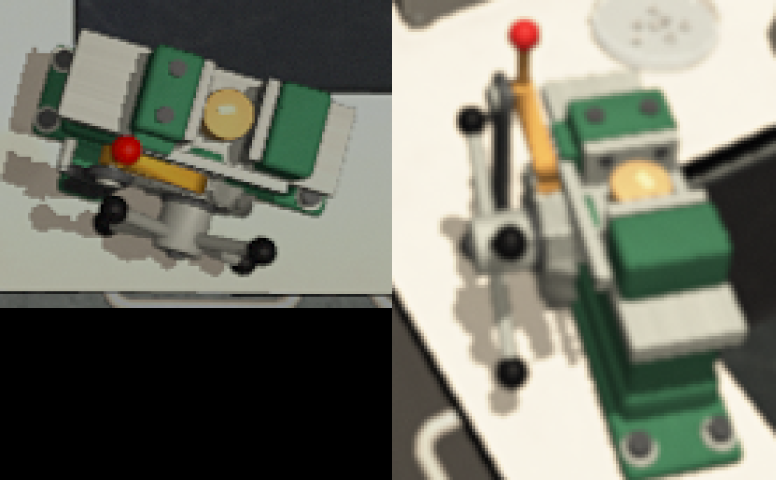

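```bash
cat >> h.py <<'E'
def model(x,y,yaw):
    c,s=np.cos(yaw),np.sin(yaw);R=np.array([[c,-s,0],[s,c,0],[0,0,1]]);return lambda p:R@np.array(p,float)+[x,y,0]
def knob(a,k):  # a lean right rad, k: 0 upper 1 left 2 lower 3 right
    t=a-k*np.pi/2;return [-74,-60*np.sin(t),75+60*np.cos(t)]
def ball(p): return [-46,55+40*np.sin(p),118+40*np.cos(p)]
E
python3 - <<'E'
from h import *
from scipy.optimize import least_squares
np.set_printoptions(suppress=True,precision=2)
obs=[("b",0,"top",434.9,263),("b",0,"side",350.7,290.7),("k",1,"side",334.7,317.8),("k",0,"side",346.9,355.6),("k",3,"side",347.2,396.4),("k",0,"top",483.6,299.3),("k",1,"top",431.1,285)]
def pts(v):
    M=model(*v[:3]);return [M(ball(v[4])) if t=="b" else M(knob(np.pi/6+v[3],k)) for t,k,*_ in obs]
def f(v): return np.r_[np.concatenate([proj(P,o[2])-o[3:] for P,o in zip(pts(v),obs)]),(v[3]-.09)/.05,(v[4]-.03)/.05]
for y0 in(-.3,):
    r=least_squares(f,[400,-280,y0,.09,.03]);print(r.cost,r.x,np.degrees(r.x[2]));print(f(r.x)[:-2].reshape(-1,2))
M=model(*r.x[:3])
for n,p in dict(wc=[-74,0,75],ball=ball(0.03),pivot=[-46,55,118],knob=knob(np.pi/6+r.x[3],0),knobleft=knob(np.pi/6+r.x[3],1),ball2=ball(2.0)).items():print(n,M(p))
print("tri ball",tri((434.9,263),(350.7,290.7)),"knob up",tri((483.6,299.3),(346.9,355.6)),"left",tri((431.1,285),(334.7,317.8)))
for sx in(-30,30):
  for sy in(-95,95):print("corner",sx,sy,proj(M([sx,sy,0]),"top"),proj(M([sx,sy,0]),"side"))
E
```

```text
1.4735659897049302 [ 493.74 -289.99   -0.28    0.13    0.04] -15.797461381347395
[[-0.05  0.01]
 [-0.05  0.24]
 [-0.46  0.47]
 [-0.29  0.44]
 [ 0.01  0.44]
 [-0.12 -0.54]
 [-0.61 -0.78]]
wc [ 422.54 -269.84   75.  ]
ball [ 464.78 -223.39  157.98]
pivot [ 464.45 -224.54  118.  ]
knob [ 412.59 -305.    122.59]
knobleft [ 435.49 -224.05  111.54]
ball2 [ 474.35 -189.54  101.35]
tri ball (array([ 464.85, -223.15,  158.47]), np.float64(0.10242304506302995)) knob up (array([ 412.28, -305.11,  123.72]), np.float64(1.2358494864305387)) left (array([ 434.91, -224.96,  113.6 ]), np.float64(1.6771392975697235))
corner -30 -95 [503.71 287.08] [382.38 433.91]
corner -30 95 [400.38 257.28] [351.91 337.33]
corner 30 -95 [511.82 254.84] [420.08 426.47]
corner 30 95 [409.15 225.5 ] [383.03 332.28]
```

Both views fit to under a pixel: vice at (494, −290), yaw −15.8°. I'll go over with shut fingers, closing line along the vice's x, so the narrow 22 mm side does the pushing.

send_rows(series=[{"translation":[0.175,-0.692,0],"rot":[0,0,-0.752],"gripper":1},{"translation":[0.175,-0.692,0],"rot":[0,0,-0.752],"gripper":1},{"translation":[0.175,-0.692,0],"rot":[0,0,-0.752],"gripper":1},{"translation":[0.175,-0.692,0],"rot":[0,0,-0.752],"gripper":1},{"translation":[0.175,-0.692,0],"rot":[0,0,-0.752],"gripper":1},{"translation":[0.175,-0.692,0],"rot":[0,0,-0.752],"gripper":1},{"translation":[0.175,-0.692,0],"rot":[0,0,-0.752],"gripper":1},{"translation":[0.175,-0.692,0],"rot":[0,0,-0.752],"gripper":1},{"translation":[0.175,-0.692,0],"rot":[0,0,-0.752],"gripper":1},{"translation":[0.175,-0.692,0],"rot":[0,0,-0.752],"gripper":1},{"translation":[0.175,-0.692,0],"rot":[0,0,-0.752],"gripper":1},{"translation":[0.175,-0.692,0],"rot":[0,0,-0.752],"gripper":1}])

```text
time: 1.9
eef_pos: [350.8, 158.2, 231.6]
ee_rot: [[-0.428, 0.904, 0.001], [0.904, 0.428, 0.001], [0.0, 0.001, -1.0]]
contact_force: [0.6, 1.1, -0.2]
gripper_width: 0.2
grasp_force: 0.0
```

send_rows(series=[{"translation":[0.175,-0.692,0],"rot":[0,0,-0.752],"gripper":1},{"translation":[0.175,-0.692,0],"rot":[0,0,-0.752],"gripper":1},{"translation":[0.175,-0.692,0],"rot":[0,0,-0.752],"gripper":1},{"translation":[0.175,-0.692,0],"rot":[0,0,-0.752],"gripper":1},{"translation":[0.175,-0.692,0],"rot":[0,0,-0.752],"gripper":1},{"translation":[0.175,-0.692,0],"rot":[0,0,-0.752],"gripper":1},{"translation":[0.175,-0.692,0],"rot":[0,0,-0.752],"gripper":1},{"translation":[0.175,-0.692,0],"rot":[0,0,-0.752],"gripper":1},{"translation":[0.175,-0.692,0],"rot":[0,0,-0.752],"gripper":1},{"translation":[0.175,-0.692,0],"rot":[0,0,-0.752],"gripper":1},{"translation":[0.175,-0.692,0],"rot":[0,0,-0.752],"gripper":1},{"translation":[0,0,0],"rot":[0,0,-0.752],"gripper":1}])

```text
time: 3.1
eef_pos: [447.1, -225.9, 231.8]
ee_rot: [[0.281, 0.96, 0.001], [0.96, -0.281, -0.003], [-0.003, 0.002, -1.0]]
contact_force: [0.7, 0.7, 0.5]
gripper_width: -0.0
grasp_force: 0.0
```

Run:
```python
from h import *
o=get_obs();M=model(493.74,-289.99,-.2757)
print(o["time"],np.round(o["q"],1),np.round(o["eef_pos"],1),M([-46,22,142]).round(1))
b=read_camera("side");a=read_camera("top")
f=lambda im,x,y:cv2.resize(im[y:y+200,x:x+130],None,fx=3,fy=3,interpolation=3)
cv2.imwrite("pics/z1.png",np.hstack([f(b,290,200),f(a,390,150)])[:,:,::-1])
```

```text
3.1 [-17.4  13.5  46.2 110.7 -11.   60.2  17.2] [ 447.1 -225.9  231.8] [ 455.5 -256.3  142. ]
```

View pics/z1.png

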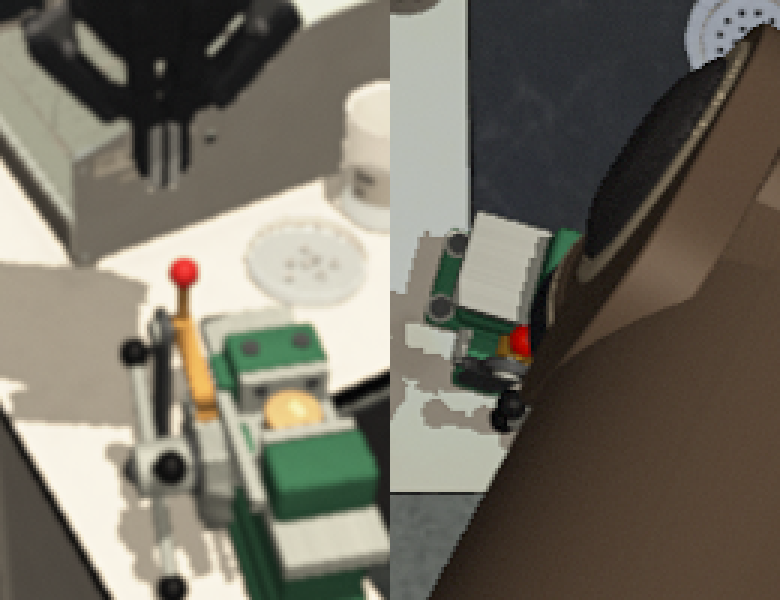

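The side crop shows the shut fingers above and left of the vice with the ball upright at crop (184,272). The elbow blocks the top view, so I'll use the side view. Next: move right of the ball and descend.

send_rows(series=[{"translation":[0.168,-0.608,0],"rot":[0,0,0],"gripper":1},{"translation":[0,0,-0.3],"rot":[0,0,0],"gripper":1},{"translation":[0,0,-0.6],"rot":[0,0,0],"gripper":1},{"translation":[0,0,-0.6],"rot":[0,0,0],"gripper":1},{"translation":[0,0,-0.3],"rot":[0,0,0],"gripper":1},{"translation":[0,0,0],"rot":[0,0,0],"gripper":1}])

```text
time: 3.8
eef_pos: [454.2, -249.7, 139.5]
ee_rot: [[0.27, 0.963, -0.004], [0.963, -0.27, 0.002], [0.001, -0.004, -1.0]]
contact_force: [-0.4, 0.9, 0.7]
gripper_width: -0.0
grasp_force: 0.0
```

Run:
```python
from h import *
b=read_camera("side")
cv2.imwrite("pics/z2.png",cv2.resize(b[230:400,290:430],None,fx=3,fy=3,interpolation=3)[:,:,::-1])
```

```text
(no output)
```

View pics/z2.png

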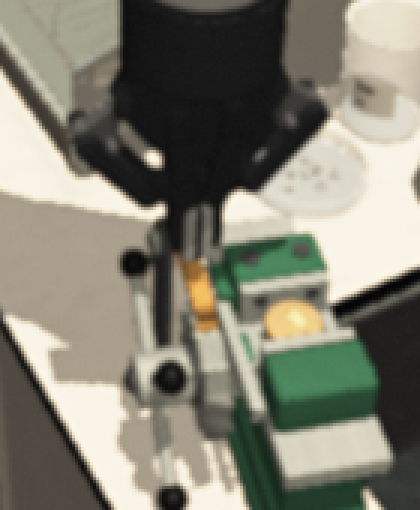

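send_rows(series=[{"translation":[0.1,0.15,0.02],"rot":[0,0,0],"gripper":1},{"translation":[0.054,0.192,0],"rot":[0,0,0],"gripper":1},{"translation":[0.054,0.192,0],"rot":[0,0,0],"gripper":1},{"translation":[0.054,0.192,0],"rot":[0,0,0],"gripper":1},{"translation":[0.054,0.192,0],"rot":[0,0,0],"gripper":1},{"translation":[0.054,0.192,0],"rot":[0,0,0],"gripper":1},{"translation":[0.054,0.192,0],"rot":[0,0,0],"gripper":1},{"translation":[0.054,0.192,0],"rot":[0,0,0],"gripper":1},{"translation":[0.054,0.192,0],"rot":[0,0,0],"gripper":1},{"translation":[0,0,0],"rot":[0,0,0],"gripper":1}])

```text
time: 4.85
eef_pos: [482.3, -165.5, 142.1]
ee_rot: [[0.271, 0.963, -0.0], [0.963, -0.271, 0.001], [0.0, -0.0, -1.0]]
contact_force: [0.5, -0.6, -0.7]
gripper_width: -0.2
grasp_force: 0.0
```

```bash
cat >> h.py <<'E'
def tovice(P):
    c,s=np.cos(-.2757),np.sin(-.2757);d=np.array(P)-[493.74,-289.99,0];return np.array([c*d[0]+s*d[1],-s*d[0]+c*d[1],d[2]])
E
python3 - <<'E'
from h import *
b=read_camera("side");print(tovice(get_obs()["eef_pos"]).round(1))
cv2.imwrite("pics/z3.png",cv2.resize(b[230:400,290:430],None,fx=3,fy=3,interpolation=3)[:,:,::-1])
E
```

```text
[-44.9 115.7 142.2]
```

View pics/z3.png

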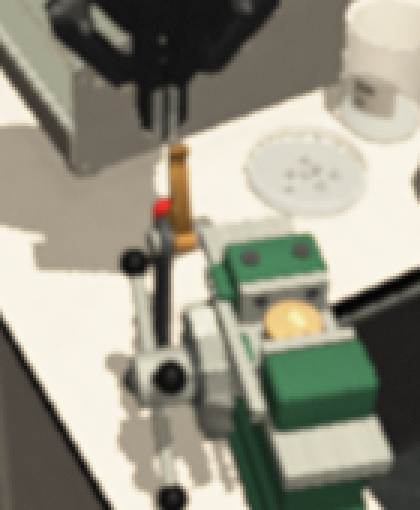

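The pawl has flipped over to its rest: arm up at crop (180,190), ball low left at (162,207). Now over it to the right of the upper knob.

send_rows(series=[{"translation":[0,0,0.4],"rot":[0,0,0],"gripper":1},{"translation":[0,0,0.5],"rot":[0,0,0],"gripper":1},{"translation":[0,0,0.4],"rot":[0,0,0],"gripper":1},{"translation":[-0.26,-0.57,0],"rot":[0,0,0],"gripper":1},{"translation":[-0.26,-0.57,0],"rot":[0,0,0],"gripper":1},{"translation":[-0.26,-0.57,0],"rot":[0,0,0],"gripper":1},{"translation":[-0.26,-0.57,0],"rot":[0,0,0],"gripper":1},{"translation":[-0.26,-0.57,0],"rot":[0,0,0],"gripper":1},{"translation":[-0.26,-0.57,0],"rot":[0,0,0],"gripper":1},{"translation":[0,0,0],"rot":[0,0,0],"gripper":1},{"translation":[0,0,0],"rot":[0,0,0],"gripper":1}])

```text
time: 6.0
eef_pos: [403.0, -339.1, 207.3]
ee_rot: [[0.276, 0.961, -0.0], [0.961, -0.276, -0.0], [-0.0, -0.0, -1.0]]
contact_force: [1.3, -0.2, -0.7]
gripper_width: -0.0
grasp_force: 0.0
```

Run:
```python
from h import *
print(tovice(get_obs()["eef_pos"]).round(1))
```

```text
[-73.9 -72.  207.3]
```

send_rows(series=[{"translation":[0,0,-0.5],"rot":[0,0,0],"gripper":1},{"translation":[0,0,-0.7],"rot":[0,0,0],"gripper":1},{"translation":[0,0,-0.54],"rot":[0,0,0],"gripper":1},{"translation":[0,0,0],"rot":[0,0,0],"gripper":1},{"translation":[0.027,0.096,0],"rot":[0,0,0],"gripper":1},{"translation":[0.027,0.096,0],"rot":[0,0,0],"gripper":1},{"translation":[0.027,0.096,0],"rot":[0,0,0],"gripper":1},{"translation":[0.027,0.096,0],"rot":[0,0,0],"gripper":1},{"translation":[0.027,0.096,0],"rot":[0,0,0],"gripper":1},{"translation":[0.027,0.096,0],"rot":[0,0,0],"gripper":1},{"translation":[0.027,0.096,0],"rot":[0,0,0],"gripper":1},{"translation":[0,0,0],"rot":[0,0,0],"gripper":1}])

```text
time: 7.2
eef_pos: [413.5, -311.1, 124.2]
ee_rot: [[0.278, 0.961, 0.006], [0.961, -0.278, -0.009], [-0.007, 0.008, -1.0]]
contact_force: [-1.9, -4.2, 3.2]
gripper_width: -0.0
grasp_force: 2.3
```

Run:
```python
from h import *
print(tovice(get_obs()["eef_pos"]).round(1))
b=read_camera("side")
cv2.imwrite("pics/z4.png",cv2.resize(b[260:420,300:430],None,fx=3.7,fy=3.7,interpolation=3)[:,:,::-1])
M=model(493.74,-289.99,-.2757)
for w in np.arange(.1,-.61,-.1):print(round(w,1),*[((proj(M(knob(np.pi/6+w,k)),"side")-[300,260])*3.7).round(0) for k in (0,1,3)])
```

```text
[-71.5 -42.2 124.2]
0.1 [172. 350.] [126. 216.] [175. 507.]
0.0 [169. 335.] [125. 219.] [178. 506.]
-0.1 [166. 319.] [123. 222.] [179. 505.]
-0.2 [163. 305.] [122. 227.] [181. 501.]
-0.3 [159. 291.] [121. 234.] [182. 496.]
-0.4 [156. 277.] [121. 241.] [183. 490.]
-0.5 [153. 265.] [121. 249.] [184. 482.]
-0.6 [149. 254.] [121. 258.] [184. 473.]
```

View pics/z4.png

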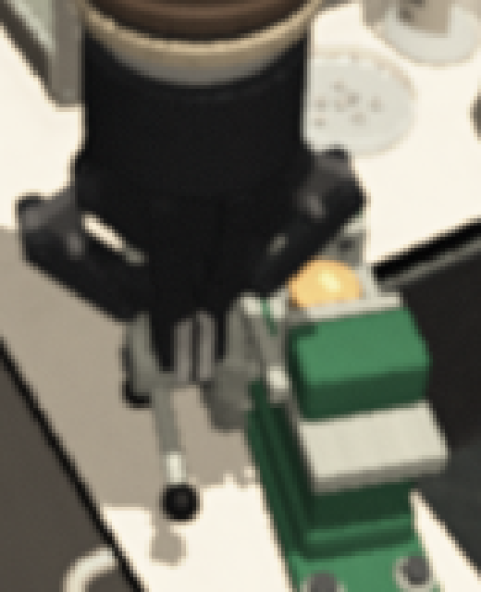

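Right knob at crop (181,502) means the wheel is near −0.2 now. Push on in small steps, measuring by the right and lower knobs.

send_rows(series=[{"translation":[0.016,0.058,0],"rot":[0,0,0],"gripper":1},{"translation":[0.016,0.058,0],"rot":[0,0,0],"gripper":1},{"translation":[0.016,0.058,0],"rot":[0,0,0],"gripper":1},{"translation":[0.016,0.058,0],"rot":[0,0,0],"gripper":1},{"translation":[0,0,0],"rot":[0,0,0],"gripper":1},{"translation":[0,0,0],"rot":[0,0,0],"gripper":1}])

```text
time: 7.85
eef_pos: [416.6, -292.0, 120.0]
ee_rot: [[0.272, 0.962, -0.001], [0.962, -0.272, 0.001], [0.001, -0.001, -1.0]]
contact_force: [0.3, 1.0, 0.1]
gripper_width: 0.1
grasp_force: 0.0
```

```bash
cat > w.py <<'E'
from h import *
from scipy.optimize import least_squares
np.set_printoptions(suppress=True,precision=2)
o=get_obs();print(o["time"],tovice(o["eef_pos"]).round(1),np.round(o["contact_force"],1))
b=read_camera("side");g=cv2.cvtColor(b,cv2.COLOR_RGB2GRAY)
M=model(493.74,-289.99,-.2757)
# dark blob centroids near the lower part
k,l,st,ce=cv2.connectedComponentsWithStats((g<55).astype(np.uint8))
bl=[(ce[i].round(1),st[i].tolist()) for i in range(1,k) if 20<st[i,4]<150 and 325<ce[i][0]<365 and 290<ce[i][1]<410]
for x in bl:print(x)
for w in(.1,-.2,-.3,-.4,-.45,-.5,-.55):print(w,*[proj(M(knob(np.pi/6+w,j)),"side") for j in range(4)])
E
python3 w.py
```

```text
7.85 [-73.7 -22.9 120. ] [0.3 1.  0.1]
(array([338.9, 377.9]), [336, 375, 7, 6, 30])
(array([349.7, 390.2]), [346, 386, 9, 10, 66])
0.1 [346.38 354.71] [334.09 318.41] [335.66 358.32] [347.41 396.91]
-0.2 [343.94 342.32] [333.02 321.44] [337.67 369.08] [348.92 395.5 ]
-0.3 [343.05 338.52] [332.81 323.11] [338.41 372.53] [349.27 394.19]
-0.4 [342.15 334.96] [332.68 325.07] [339.18 375.88] [349.53 392.45]
-0.45 [341.7  333.28] [332.64 326.15] [339.58 377.5 ] [349.62 391.43]
-0.5 [341.25 331.67] [332.62 327.3 ] [339.97 379.08] [349.7  390.31]
-0.55 [340.8  330.14] [332.62 328.51] [340.38 380.61] [349.74 389.09]
```

Everything points to about −0.47 to −0.49. Back off and measure unobstructed, calibrating the blob centroid with the first picture.

send_rows(series=[{"translation":[-0.05,-0.19,0],"rot":[0,0,0],"gripper":1},{"translation":[-0.05,-0.19,0.2],"rot":[0,0,0],"gripper":1},{"translation":[0,0,0.5],"rot":[0,0,0],"gripper":1},{"translation":[0,0,0.6],"rot":[0,0,0],"gripper":1},{"translation":[0,0,0.5],"rot":[0,0,0],"gripper":1},{"translation":[0.26,0.57,0],"rot":[0,0,0],"gripper":1},{"translation":[0.26,0.57,0],"rot":[0,0,0],"gripper":1},{"translation":[0.26,0.57,0],"rot":[0,0,0],"gripper":1},{"translation":[0.26,0.57,0],"rot":[0,0,0],"gripper":1},{"translation":[0.26,0.57,0],"rot":[0,0,0],"gripper":1},{"translation":[0.2,0.57,0],"rot":[0,0,0],"gripper":1},{"translation":[0,0,0],"rot":[0,0,0],"gripper":1}])

```text
time: 9.1
eef_pos: [488.0, -137.8, 210.6]
ee_rot: [[0.269, 0.963, 0.0], [0.963, -0.269, 0.001], [0.001, -0.0, -1.0]]
contact_force: [-0.3, 0.9, -0.7]
gripper_width: -0.3
grasp_force: 0.0
```

```bash
python3 w.py | head -8
python3 - <<'E'
from h import *
g=cv2.imread("pics/side0.png",0)
k,l,st,ce=cv2.connectedComponentsWithStats((g<55).astype(np.uint8))
print([(ce[i].round(1),st[i].tolist()) for i in range(1,k) if 20<st[i,4]<150 and 325<ce[i][0]<365 and 290<ce[i][1]<410])
b=read_camera("side");cv2.imwrite("pics/z5.png",cv2.resize(b[260:420,300:430],None,fx=3.7,fy=3.7,interpolation=3)[:,:,::-1])
E
```

```text
9.1 [-47.  144.9 210.6] [-0.3  0.9 -0.7]
(array([342.5, 328. ]), [338, 314, 8, 25, 131])
(array([332.8, 324.4]), [330, 322, 7, 6, 29])
(array([338.9, 377.9]), [336, 375, 7, 6, 30])
(array([349.8, 390.2]), [346, 386, 9, 10, 67])
0.1 [346.38 354.71] [334.09 318.41] [335.66 358.32] [347.41 396.91]
-0.2 [343.94 342.32] [333.02 321.44] [337.67 369.08] [348.92 395.5 ]
-0.3 [343.05 338.52] [332.81 323.11] [338.41 372.53] [349.27 394.19]
[(array([334.4, 317.2]), [331, 314, 8, 7, 46]), (array([343.4, 327.9]), [341, 314, 5, 31, 113]), (array([346.3, 355.8]), [341, 351, 11, 10, 80]), (array([346.6, 396.2]), [343, 393, 9, 8, 56])]
```

View pics/z5.png

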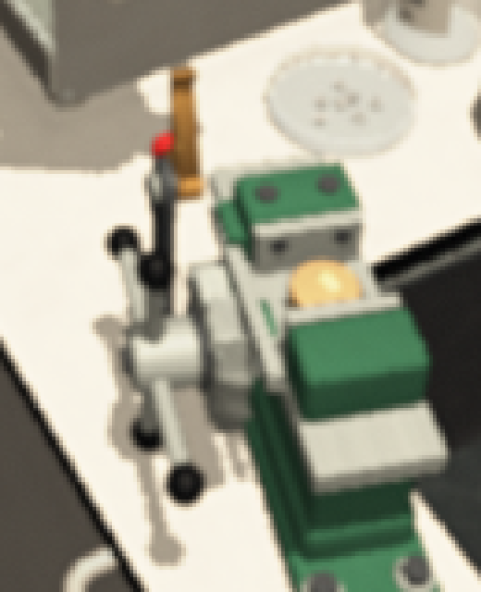

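The unobstructed view shows the pawl flipped, the knobs at crop (156,268), (122,241), (185,482), (147,433), which puts the wheel at about −0.46 (one notch), and the tan mount still in place. Now tip the pawl back by pushing the raised arm to the right.

send_rows(series=[{"translation":[0.03,0,-0.3],"rot":[0,0,0],"gripper":1},{"translation":[0,0,-0.5],"rot":[0,0,0],"gripper":1},{"translation":[0,0,-0.4],"rot":[0,0,0],"gripper":1},{"translation":[0,0,-0.1],"rot":[0,0,0],"gripper":1},{"translation":[-0.082,-0.288,0],"rot":[0,0,0],"gripper":1},{"translation":[-0.082,-0.288,0],"rot":[0,0,0],"gripper":1},{"translation":[-0.082,-0.288,0],"rot":[0,0,0],"gripper":1},{"translation":[0,0,0],"rot":[0,0,0],"gripper":1},{"translation":[0,0,0],"rot":[0,0,0],"gripper":1}])

```text
time: 10.1
eef_pos: [475.7, -184.9, 145.9]
ee_rot: [[0.275, 0.961, 0.001], [0.961, -0.275, 0.0], [0.0, 0.001, -1.0]]
contact_force: [-0.5, 0.1, 0.4]
gripper_width: -0.4
grasp_force: 0.0
```

```bash
python3 w.py | head -6
```

```text
10.1 [-45.9  96.2 145.9] [-0.5  0.1  0.4]
(array([342.5, 327.8]), [338, 314, 8, 25, 133])
(array([332.5, 324.2]), [329, 322, 8, 6, 36])
(array([338.9, 377.9]), [336, 375, 7, 6, 30])
(array([349.6, 390.2]), [346, 386, 9, 10, 65])
0.1 [346.38 354.71] [334.09 318.41] [335.66 358.32] [347.41 396.91]
```

send_rows(series=[{"translation":[-0.054,-0.192,0],"rot":[0,0,0],"gripper":1},{"translation":[-0.054,-0.192,0],"rot":[0,0,0],"gripper":1},{"translation":[-0.054,-0.192,0],"rot":[0,0,0],"gripper":1},{"translation":[-0.054,-0.192,0],"rot":[0,0,0],"gripper":1},{"translation":[-0.054,-0.192,0],"rot":[0,0,0],"gripper":1},{"translation":[-0.054,-0.192,0],"rot":[0,0,0],"gripper":1},{"translation":[-0.054,-0.192,0],"rot":[0,0,0],"gripper":1},{"translation":[-0.054,-0.192,0],"rot":[0,0,0],"gripper":1},{"translation":[-0.054,-0.192,0],"rot":[0,0,0],"gripper":1},{"translation":[0,0,0],"rot":[0,0,0],"gripper":1},{"translation":[0,0,0],"rot":[0,0,0],"gripper":1}])

```text
time: 11.25
eef_pos: [451.3, -270.7, 145.2]
ee_rot: [[0.274, 0.962, -0.0], [0.962, -0.274, 0.0], [0.0, -0.0, -1.0]]
contact_force: [-0.4, -0.9, -0.1]
gripper_width: 0.1
grasp_force: 0.0
```

send_rows(series=[{"translation":[0,0,0.3],"rot":[0,0,0],"gripper":1},{"translation":[0,0,0.6],"rot":[0,0,0],"gripper":1},{"translation":[0,0,0.6],"rot":[0,0,0],"gripper":1},{"translation":[0.24,0.9,0.2],"rot":[0,0,0],"gripper":1},{"translation":[0.24,0.9,0],"rot":[0,0,0],"gripper":1},{"translation":[0.24,0.9,0],"rot":[0,0,0],"gripper":1},{"translation":[0,0,0],"rot":[0,0,0],"gripper":1},{"translation":[0,0,0],"rot":[0,0,0],"gripper":1}])

```text
time: 12.05
eef_pos: [487.8, -133.7, 230.2]
ee_rot: [[0.269, 0.963, -0.0], [0.963, -0.269, 0.0], [0.0, -0.0, -1.0]]
contact_force: [0.7, -0.1, -0.1]
gripper_width: -0.1
grasp_force: 0.0
```

```bash
python3 w.py | head -6
python3 - <<'E'
from h import *
b=read_camera("side");cv2.imwrite("pics/z6.png",cv2.resize(b[260:420,300:430],None,fx=3.7,fy=3.7,interpolation=3)[:,:,::-1])
h=cv2.cvtColor(b,cv2.COLOR_RGB2HSV);m=((h[...,0]<6)|(h[...,0]>174))&(h[...,1]>180)&(h[...,2]>110)
m[:260]=0;print("ball",np.argwhere(m).mean(0)[::-1],m.sum())
M=model(493.74,-289.99,-.2757)
for p in(0,.04,.08,.12,.2):print(p,proj(M(ball(p)),"side"))
E
```

```text
12.05 [-48.3 148.7 230.2] [ 0.7 -0.1 -0.1]
(array([342.5, 328. ]), [338, 314, 8, 25, 129])
(array([332.8, 324.4]), [330, 322, 7, 6, 29])
(array([338.8, 377.8]), [336, 374, 7, 7, 31])
(array([349.7, 390.2]), [346, 386, 9, 10, 66])
0.1 [346.38 354.71] [334.09 318.41] [335.66 358.32] [347.41 396.91]
ball [350.57142857 290.80357143] 56
0 [350.87762135 291.56325956]
0.04 [350.63074283 290.87613354]
0.08 [350.38416646 290.22239916]
0.12 [350.13832203 289.60300795]
0.2 [349.65051602 288.47067883]
```

View pics/z6.png

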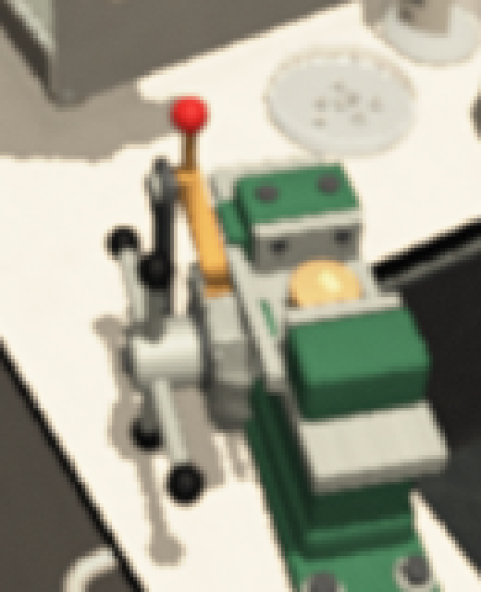

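The ball is back upright at row 290.8, against 290.7 when it was locked at the start (a nose on a tooth tip would read about 289). The nose is in the notch, the knobs haven't moved, the tan mount is in place and the tool is clear.

```bash
python3 -c "
from bench import *
print(hand_in())"
```

```text
the job is handed in; nothing more can be done
None
```

The vice is eased by one notch and handed in: the wheel sits at about −0.46 rad by camera, the pawl is back down in that notch, and the tan mount still lies in the vice; I didn't push the wheel back against the pawl to test the lock.

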